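# Park the stamp tray under the riser

### The arm

A 6-joint arm with a two-finger parallel gripper is mounted at the origin on a cart in front of the work surface, level with it; the furniture and walls round the work are solid. World frame = base frame: x ahead of the robot, y to its left, z up, the work surface at z = 0. Lengths are in mm, angles in rad, forces in N, time in s.
With the tool pointing down it reaches from about 275 to 750 mm from the base axis. Payload 10.2 kg.
Tool frame: the origin (TCP) lies at the very end of the fingers, on their centre line; the grasp point (between the pads) lies tcp_to_grasp behind it (tcp_to_grasp is the distance from the TCP to the grasp point, in mm); z points along the fingers, y is the line along which they close (so a half turn about z gives the same grasp; the last joint's range is limited). The gripper opens to 85 mm and grips with 20 to 120 N. Pads are 22 mm wide; open, the fingers measure 114 mm over their backs; the gripper's body (76 mm by 85 mm) begins 54 mm behind the grasp point. The pads swing forward as they close: fully open they stand 13 mm farther back than shut.
Start: joints at [1.119, 0.313, 1.498, -0, 1.331, -0.223], TCP at [119.087, 511.321, 231.294] pointing down, gripper open.
Joint ranges: [-2.94, 2.94], [-0.97, 2.17], [0.19, 2.56], [-1.23, 4.37], [0.02, 3.11], [-2.88, 2.88]. Speed limits (rad/s): [2.39, 2.39, 3.01, 3.14, 3.14, 3.14].

### API

Orientations are given as a unit quaternion [x, y, z, w].
In Python, from plant import observe, read_camera, close_job, tcp_to_grasp gives the robot as it stands.
- The arm moves only by the tool send_rows, never from a script. Its argument "rows" is a list of rows, each a list of 7 numbers: the opening, from -1 (shut) to 1 (fully open), then the shift along the world's x, y, z normalised to -1 to 1, where 1 is 50 cm, then the turn, a rotation vector about the world's x, y, z normalised to -1 to 1, where 1 is 45 degrees. A call has 1 to 10 rows; each row is the pose to reach, as a shift and turn from the pose commanded when the call began; what a row does not reach only later rows make up. A row lasts 1/10 s, in which the tool goes at most 50 mm and 8.59 degrees, less where a joint would pass 70% of its speed; a pose out of reach is approached as far as the arm can. A call with a number of a shift or a turn outside -1 to 1 is refused whole. A call with a gripper value outside its range is refused whole. The fingers move at their own pace and stop on an object; "grip_force" is the grip in N (left out, the last holds). Time passes only in rows, so rows that repeat a pose let the fingers close. It gives the time, the measured TCP pose, the force, the opening and the grip force at its end, in the units of the state.
- observe(): the state, without advancing time (a new reading comes with each control period).
- read_camera(name): name is "scene" or "top" or "wrist"; returns a dict with "pixels" (400x640x3 uint8, red, green, blue), "range_z" (400x640 float32, mm along the optical axis (not along the pixel's ray), 0 where there is no reading), "intrinsics" (3x3 intrinsics, pixels), "camera_from_world" (4x4, takes a point from world to camera coordinates). Camera axes: x right, y down, z forward; pixel columns grow to the right and rows downward; lengths in mm; the calibration is good to about 2 mm. A picture is of the moment at which its call begins.
- close_job(): hands the job in; it is judged then, once.
The state is a dict: "time_s": time; "joint_positions": joint angles; "joint_velocities": joint speeds; "joint_efforts": joint torques, N m; "tool_pos": TCP position; "ee_rot": TCP orientation; "force": force on the tool from outside, world axes, zero at the start; "moment": the same for the moment, N m; "opening": finger opening in mm; "gripper_force": force on a finger pad.
Only numpy, scipy, OpenCV 4.12 (cv2) and the standard library are available. Lean on these libraries where they do the work, as an engineer would, in place of code of your own. Each camera call takes 0.05 s, during which the arm holds its last target. There are 200 camera calls.

### The job

Tidy the stamp tray away under the little wooden riser: lift the tray level, carry it over, set it down flat right in front of the riser's open end with its round pull pointing out, and let go. Then take it again by the pull end and slide it fully home under the board, without the tray touching the underside of the board, the stamps spilling out or the things around being disturbed.

Things in the scene. Friction and masses are not known exactly. Their poses are not given: they have to be found in the camera images.
- tray_center (a point): Loose open-topped light wood tray, 140 long x 60 wide x 34 mm high, walls 5 mm, about 0.45 kg with the two loose block stamps lying in it. Point at the centre of the tray, half-way up (17 mm over its underside). x runs along its length, away from the pull; y across its width; z up. It can be gripped across its 60 mm width.
- tray_pull (a point): The tray's round pull: a wooden dowel 18 mm in diameter that sticks 34 mm straight out of the middle of the tray's -x end wall, 20 mm over the tray's underside. Point on the dowel's axis, 18 mm out from the end wall (88 mm from the tray's centre). Axes as the tray's.
- riser: Brown wood riser fixed to the table: two side walls and a back stop under a board; 150 deep (x) x 104 wide x 58 mm high. Origin at the centre of its underside; x points from the open end to the back. Space under the board: 78 mm wide, 46 mm high, 144 mm deep from the board's front edge to the stop. Tray fully home: its centre over this origin, end wall about flush with the front edge, pull sticking out.
- riser_mouth (a point): Middle of the riser's open end, under the front edge of the board, at table height (75 mm in front of the riser's origin). Axes as the riser's.
- riser_top: The riser's board, 150 x 104 x 12 mm, the overhang. Origin at the centre of its underside, 46 mm over the table.
- stamp_a_center (a point): Wooden block stamp 32 x 45 x 22 mm lying loose in the tray. Its centre.
- stamp_b_center (a point): Wooden block stamp 22 x 60 x 20 mm lying loose in the tray. Its centre.
- jar_center (a point): Black-lidded candle jar, 60 mm in diameter and 66 mm high, that stands loose on the rear half of the riser's board. Its centre. Bystander.
- bowl_center (a point): Black mortar bowl, 95 mm across, 58 mm high, standing on the table beside the tray (the nearer of two such bowls). Its centre. Bystander.
- stick_center (a point): White pestle, 124 mm long, 23 mm thick, lying on the table. Its centre. Bystander.
Not all that is in view belongs to the job. Of the things that look like the part that bears tray_center, the larger one is meant.

How it is judged:
By the outcome, as a careful person would: the job done as asked, in the order asked, and still so for the second after the job is handed in, with the robot touching nothing.
It also fails if it takes over 59 s, if anything falls off the work surface, if the arm or the gripper's body presses on something with over 40 N, if the wrist force passes 120 N, or if a joint passes its speed limit or range.

## Working session

There is one attempt and no reset: what is moved stays moved. The work goes in short steps, Python scripts to look and compute and a tool call to move; the robot and the scene stay as the last step left them, time stands still between calls to the robot, and variables do not carry over. Pictures are saved under pics/ and viewed, at most 12 in all, crops included, and the job is handed in when it is done.

Besides the shell and the picture viewer there is one more tool, called after "Emit:" by a JSON object that holds its "fn" and its "kwargs", one argument or row to a line. send_rows: Moves the arm, as the interface text tells. Scaled input: -1 to 1 covers 50 cm each way for a shift and 45 degrees each way for a turn. Its arguments: {"type":"object","properties":{"rows":{"type":"array","items":{"type":"array","items":{"type":"number"}}},"grip_force":{"type":"number"}},"required":["rows"]}

```bash
mkdir -p pics; cat > h.py <<'E'
import numpy as np, cv2
from plant import observe, read_camera, close_job, tcp_to_grasp
def cam(n):
    d=read_camera(n); d={k:np.array(v) for k,v in d.items()}
    return d
def save(d,f): cv2.imwrite('pics/'+f,d['pixels'][:,:,::-1])
def world(d):
    "HxWx3 world points from depth"
    K=d['intrinsics'];T=np.linalg.inv(d['camera_from_world'])
    z=d['range_z'].astype(float);v,u=np.mgrid[:z.shape[0],:z.shape[1]]
    P=np.stack([(u-K[0,2])/K[0,0]*z,(v-K[1,2])/K[1,1]*z,z],-1)
    W=P@T[:3,:3].T+T[:3,3]; W[z==0]=np.nan
    return W
E
python3 - <<'E'
from h import *
print(observe(),tcp_to_grasp)
for n in('scene','top'):
    d=cam(n);save(d,n+'0.png');np.savez(n+'0.npz',**d);print(d['camera_from_world'])
E
```

```text
{'time_s': 0.0, 'joint_positions': array([ 1.11859699e+00,  3.13445513e-01,  1.49842798e+00, -1.92319761e-05,
        1.33100273e+00, -2.23423901e-01]), 'joint_velocities': array([ 0.00028037,  0.00050446,  0.00086272,  0.00159622, -0.00090502,
       -0.00027012]), 'joint_efforts': array([ 1.82471162e-03, -4.12268007e+01, -2.59739774e+01, -7.69285316e-05,
        4.22099591e-03,  1.79113172e-06]), 'tool_pos': array([118.97654142, 511.07874573, 230.74079955]), 'ee_rot': array([ 1.14136132e-01,  9.93464912e-01, -6.08608264e-04, -2.03890983e-04]), 'force': array([-0.65471726, -1.00707795, -0.34415873]), 'moment': array([0.00926064, 0.04645583, 0.0562473 ]), 'gripper_force': 0.0, 'opening': 85.36100363800558} 18.700000000000003
[[-7.74599273e-01 -6.32355444e-01 -1.10706739e-02  4.83921329e+02]
 [-4.81415792e-01  6.00878243e-01 -6.38109843e-01  2.87330247e+02]
 [ 4.10164360e-01 -4.88949823e-01 -7.69865747e-01  8.33201419e+02]
 [ 0.00000000e+00  0.00000000e+00  0.00000000e+00  1.00000000e+00]]
[[-2.04063327e-02 -9.99632854e-01 -1.78252384e-02  9.48562235e+01]
 [-9.98632706e-01  2.12376852e-02 -4.77669169e-02  5.68808852e+02]
 [ 4.81279463e-02  1.68261185e-02 -9.98699446e-01  9.53455004e+02]
 [ 0.00000000e+00  0.00000000e+00  0.00000000e+00  1.00000000e+00]]
```

View pics/top0.png

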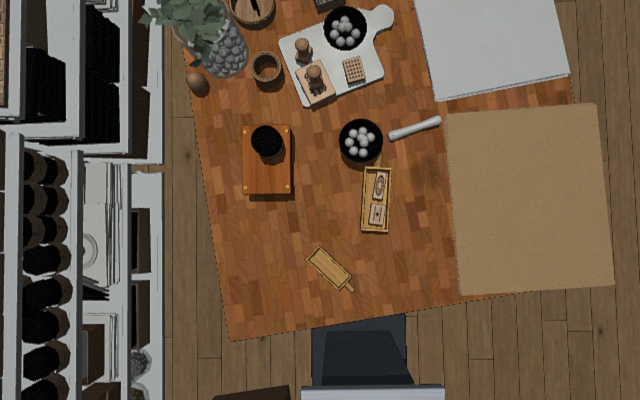

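View pics/scene0.png

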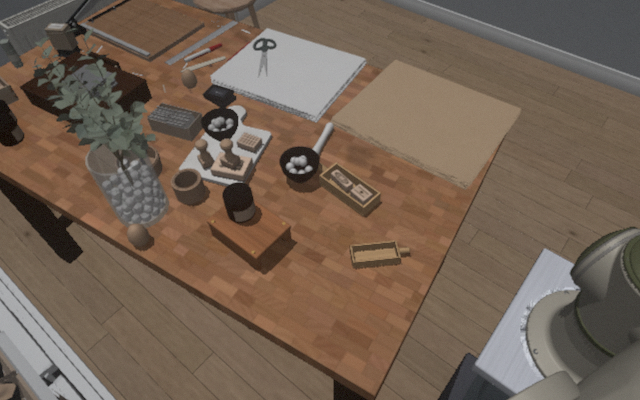

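The top view has two tray-like things: A at (376,200), larger and holding two stamps, and B at (330,268), smaller and empty. A fits the description. The riser is at (267,160) with the jar on its far half, so its mouth should face the robot (down in the image). Next is a crop to confirm A, along with measurements.

```bash
cat > m.py <<'E'
from h import *
d={k:v for k,v in np.load('top0.npz').items()};W=world(d)
print(d['intrinsics'][0])
s={k:v for k,v in np.load('scene0.npz').items()}
a=cv2.resize(d['pixels'][110:300,230:450],None,fx=2.6,fy=2.6,interpolation=2)[:, :, ::-1]
b=cv2.resize(s['pixels'][100:280,190:430],None,fx=2.0,fy=2.0,interpolation=2)[:, :, ::-1]
cv2.imwrite('pics/c1.png',np.vstack([a[:300,:480] if 0 else cv2.resize(a,(480,300)) if 0 else cv2.resize(d['pixels'][120:245,340:460][:,:,::-1],None,fx=2.2,fy=2.2),cv2.resize(s['pixels'][135:225,300:420][:,:,::-1],None,fx=2.2,fy=2.2)]))
cv2.imwrite('pics/c1.png',cv2.resize(cv2.imread('pics/c1.png'),None,fx=1.2,fy=1.2))
def blob(m,u0,u1,v0,v1,name):
    q=np.zeros(m.shape,bool);q[v0:v1,u0:u1]=m[v0:v1,u0:u1]
    p=W[q];r=cv2.minAreaRect(p[:,:2].astype(np.float32))
    print(name,len(p),'rect',np.round(r[0],1),np.round(r[1],1),round(r[2],1),'mean',p.mean(0).round(1))
z=W[...,2]
print('table',np.nanmedian(z[210:240,300:350]))
blob((z>29)&(z<45),345,405,155,245,'tray')
blob((z>8)&(z<28),345,405,155,245,'traylow')
blob((z>50)&(z<66),235,300,115,205,'riser')
blob((z>100),235,300,110,205,'jar')
blob((z>20),335,386,112,165,'bowl')
blob((z>8),387,445,110,145,'stick')
blob((z>8),300,360,240,300,'small tray')
E
python3 m.py
```

```text
[436.3737022    0.         329.56584312]
table -1.4418690222868804
tray 474 rect [582.3 -15.9] [177.5  87.5] 8.6 mean [580.1 -13.5  32.5]
traylow 800 rect [583.6 -13.9] [170.7  79.1] 5.5 mean [577.5 -21.6  23.1]
riser 2540 rect [655.7 216.9] [103.6 150.5] 89.5 mean [642.  217.8  56.4]
jar 743 rect [684.3 206.5] [58.2 58.2] 43.6 mean [683.1 205.6 120.6]
bowl 1466 rect [690.5  13.3] [92.7 93.8] 89.0 mean [692.6  11.3  41.2]
stick 498 rect [ 724.4 -113.2] [ 38.8 132.3] 7.8 mean [ 723.1 -109.9   17.1]
small tray 318 rect [410.3  80.6] [122.2  42.8] 45.9 mean [409.2  79.6  20.6]
```

View pics/c1.png

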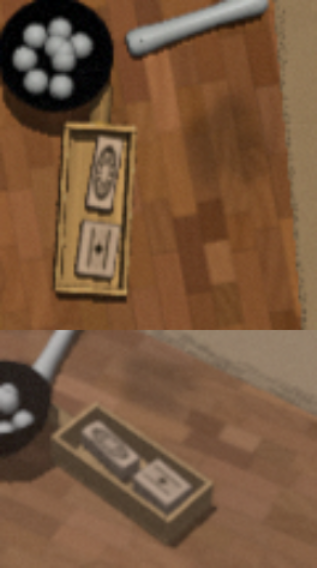

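The lower crop shows tray A with both stamps, and its dowel pull sticks out of the far end at crop (103,105), beside the bowl. So the tray needs a half turn on the way. Next I measure the rim outline by colour.

```bash
cat >> h.py <<'E'
def ray(d,uv,h):
    "pixels -> world points on the plane z=h"
    K=d['intrinsics'];T=np.linalg.inv(d['camera_from_world']);uv=np.atleast_2d(uv).astype(float)
    r=np.c_[(uv[:,0]-K[0,2])/K[0,0],(uv[:,1]-K[1,2])/K[1,1],np.ones(len(uv))]@T[:3,:3].T
    c=T[:3,3]; return c+r*((h-c[2])/r[:,2])[:,None]
E
python3 - <<'E'
from h import *
d=dict(np.load('top0.npz'));T=np.linalg.inv(d['camera_from_world']);print('cam',T[:3,3])
hsv=cv2.cvtColor(d['pixels'],cv2.COLOR_RGB2HSV)
for n,(u,v) in dict(rimL=(363,200),floor=(371,200),table=(410,200),pull=(380,163)).items(): print(n,hsv[v,u],d['pixels'][v,u])
m=cv2.inRange(hsv,(12,70,90),(30,255,255));m[:155]=0;m[245:]=0;m[:,:350]=0;m[:,405:]=0
m=cv2.morphologyEx(m,cv2.MORPH_CLOSE,np.ones((5,5)))
n,l,st,_=cv2.connectedComponentsWithStats(m);k=1+st[1:,4].argmax();print(st[k])
c=max(cv2.findContours((l==k).astype(np.uint8),0,2)[0],key=cv2.contourArea)[:,0]
e=ray(d,c,34)[:,:2].astype(np.float32);print('all',cv2.minAreaRect(e),e.min(0),e.max(0))
o=cv2.morphologyEx((l==k).astype(np.uint8)*255,cv2.MORPH_OPEN,np.ones((1,15)))
m2=cv2.morphologyEx(m,cv2.MORPH_OPEN,np.ones((3,15)))
c=max(cv2.findContours(m2,0,2)[0],key=cv2.contourArea)[:,0];print('open',cv2.minAreaRect(ray(d,c,34)[:,:2].astype(np.float32)))
hull=cv2.minAreaRect(c.astype(np.float32));print(cv2.boxPoints(hull))
print('pull px',ray(d,[[380,163],[384,160]],20))
E
```

```text
cam [524.07895955  66.69826721 981.07606382]
rimL [ 17 138 146] [146 112  67]
floor [ 17 138 170] [170 130  78]
table [ 13 165 139] [139  89  49]
pull [ 18 138 116] [116  90  53]
[ 350  155   55   90 4580]
all ((565.1937866210938, -20.381122589111328), (117.47041320800781, 193.39654541015625), 88.70244598388672) [467.59366  -81.290504] [661.7181    40.528717]
open ((564.098876953125, -20.34988021850586), (117.45751953125, 191.20570373535156), 88.70244598388672)
[[350. 156.]
 [404. 156.]
 [404. 244.]
 [350. 244.]]
pull px [[645.98006655 -30.1157048   20.        ]
 [652.43970443 -39.10778027  20.        ]]
```

```bash
python3 - <<'E'
from h import *
d=dict(np.load('top0.npz'))
hsv=cv2.cvtColor(d['pixels'],cv2.COLOR_RGB2HSV)
m=cv2.inRange(hsv,(15,60,60),(30,158,255));m[:150]=0;m[245:]=0;m[:,:345]=0;m[:,405:]=0
m=cv2.morphologyEx(m,cv2.MORPH_CLOSE,np.ones((3,3)))
n,l,st,_=cv2.connectedComponentsWithStats(m);k=1+st[1:,4].argmax();print(st[k])
c=max(cv2.findContours((l==k).astype(np.uint8),0,2)[0],key=cv2.contourArea)
full=cv2.drawContours(np.zeros_like(m),[c],0,255,-1)
body=cv2.morphologyEx(full,cv2.MORPH_OPEN,np.ones((9,15)))
c2=max(cv2.findContours(body,0,2)[0],key=cv2.contourArea)[:,0]
r=cv2.minAreaRect(ray(d,c2,34)[:,:2].astype(np.float32));print(r)
print(cv2.boxPoints(r).round(1))
p=np.argwhere((full>0)&(body==0)&(np.arange(400)[:,None]<172))[:,::-1];print('pull px',p.min(0),p.max(0),ray(d,[p.mean(0),[p[:,0].mean(),p[:,1].min()]],20))
W=world(d);z=W[...,2]
q=W[112:165,335:386].reshape(-1,3);q=q[(q[:,2]>48)&(q[:,2]<66)];print('bowl rim',cv2.minEnclosingCircle(q[:,:2].astype(np.float32)))
q=W[120:205,235:300].reshape(-1,3);q=q[(q[:,2]>53)&(q[:,2]<62)];r=cv2.minAreaRect(q[:,:2].astype(np.float32));print('riser',r,q[:,2].mean());print(cv2.boxPoints(r).round(1))
# riser via colour contour
E
```

```text
[ 360  153   33   79 1910]
((567.7398681640625, -17.38412094116211), (61.545894622802734, 141.428955078125), 85.28497314453125)
[[494.7 -42.2]
 [635.7 -53.9]
 [640.7   7.5]
 [499.8  19.1]]
pull px [374 153] [392 169] [[651.22978477 -27.2139219   20.        ]
 [668.27101619 -27.653204    20.        ]]
bowl rim ((691.6785888671875, 13.331321716308594), 47.59414291381836)
riser ((655.6975708007812, 216.95663452148438), (103.55084228515625, 150.4407501220703), 89.5511245727539) 56.495160953019564
[[580.1 165.8]
 [730.5 164.6]
 [731.3 268.1]
 [580.9 269.3]]
```

The tray measures 61.5 x 141 mm, as expected. Its centre is (568,-17) and the pull end points at yaw -4.7°. The pull tip is partly under the bowl's rim, so I'll draw the tray back along its axis before lifting. The riser centre is (656,217) at yaw about -0.5°, with its mouth at x≈580. Moving above the tray now.

Emit:
{"fn": "send_rows", "kwargs": {
  "rows": [
    [1,0.45,-0.5,-0.06,0,0,0.187],
    [1,0.45,-0.5,-0.06,0,0,0.187],
    [1,0.45,-0.5,-0.06,0,0,0.187],
    [1,0.45,-0.5,-0.06,0,0,0.187],
    [1,0.45,-0.5,-0.06,0,0,0.187],
    [1,0.45,-0.5,-0.06,0,0,0.187],
    [1,0.45,-0.5,-0.06,0,0,0.187],
    [1,0.45,-0.5,-0.06,0,0,0.187],
    [1,0.45,-0.5,-0.06,0,0,0.187],
    [1,0.45,-0.5,-0.06,0,0,0.187]
  ],
  "grip_force": 40
}}

```text
time_s: 1.1
tool_pos: [343.4, 262.0, 201.3]
ee_rot: [0.04, 0.999, 0.0, -0.0]
force: [-0.6, 0.6, -0.5]
opening: 85.2
gripper_force: 0.0
```

Emit:
{"fn": "send_rows", "kwargs": {
  "rows": [
    [1,0.448,-0.557,-0.1,0,0,0],
    [1,0.448,-0.557,-0.1,0,0,0],
    [1,0.448,-0.557,-0.1,0,0,0],
    [1,0.448,-0.557,-0.1,0,0,0],
    [1,0.448,-0.557,-0.1,0,0,0],
    [1,0.448,-0.557,-0.1,0,0,0],
    [1,0.448,-0.557,-0.1,0,0,0],
    [1,0.448,-0.557,-0.1,0,0,0],
    [1,0.448,-0.557,-0.1,0,0,0]
  ]
}}

```text
time_s: 2.0
tool_pos: [568.3, -16.8, 150.6]
ee_rot: [0.041, 0.999, 0.0, -0.001]
force: [-0.4, -0.7, 0.6]
opening: 85.0
gripper_force: 0.0
```

```bash
python3 - <<'E'
from h import *
o=observe();print(o['tool_pos'],o['ee_rot'],o['joint_positions'])
d=cam('wrist');save(d,'w1.png')
hsv=cv2.cvtColor(d['pixels'],cv2.COLOR_RGB2HSV)
W=world(d);z=W[...,2];m=((z>28)&(z<42)&(W[...,0]>470)&(W[...,0]<660)&(abs(W[...,1]+17)<60)&(hsv[...,0]>14))
m=cv2.morphologyEx(m.astype(np.uint8),2,np.ones((3,3)))>0
p=W[m];r=cv2.minAreaRect(p[:,:2].astype(np.float32));print(len(p),r,cv2.boxPoints(r).round(1))
E
```

```text
[568.31422439 -16.80842744 150.60524093] [ 4.09625161e-02  9.99160521e-01  1.82216535e-04 -5.40132150e-04] [-2.35640332e-01  4.80016173e-01  1.47370025e+00  1.60112489e-04
  1.18900659e+00 -1.72454842e+00]
2681 ((579.47705078125, -15.722236633300781), (60.338993072509766, 159.52548217773438), 85.26138305664062) [[497.5 -39.2]
 [656.5 -52.4]
 [661.5   7.8]
 [502.5  20.9]]
```

View pics/w1.png

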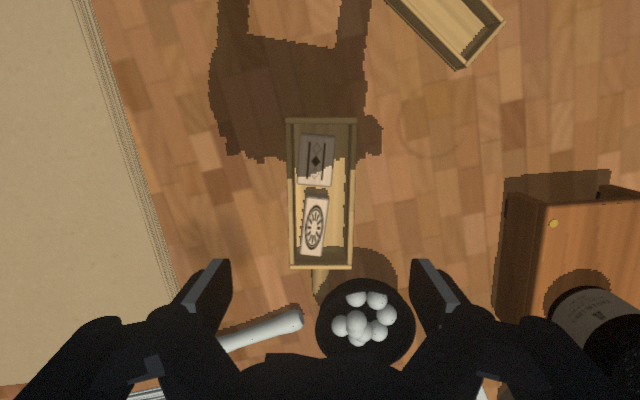

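The wrist view shows the tray between x≈287-355 px and y≈120-270 px, centred under the gripper, with the pull at (320,283) beside the bowl. The yaw agrees with the top view. Descending.

Emit:
{"fn": "send_rows", "kwargs": {
  "rows": [
    [1,0,-0.001,-0.1,0,0,0],
    [1,0,-0.001,-0.2,0,0,0],
    [1,0,-0.001,-0.24,0,0,0],
    [1,0,-0.001,-0.27,0,0,0],
    [1,0,-0.001,-0.285,0,0,0],
    [1,0,-0.001,-0.295,0,0,0],
    [1,0,-0.001,-0.295,0,0,0]
  ]
}}

```text
time_s: 2.75
tool_pos: [568.0, -16.9, 4.2]
ee_rot: [0.04, 0.999, -0.0, 0.0]
force: [0.6, 0.2, 0.3]
opening: 85.2
gripper_force: 0.0
```

Emit:
{"fn": "send_rows", "kwargs": {
  "rows": [
    [0.3,0,0,0,0,0,0],
    [0.3,0,0,0,0,0,0],
    [0,0,0,0,0,0,0],
    [0,0,0,0,0,0,0],
    [0,0,0,0,0,0,0],
    [0,0,0,0,0,0,0]
  ]
}}

```text
time_s: 3.35
tool_pos: [568.6, -17.7, 4.8]
ee_rot: [0.041, 0.999, -0.0, 0.001]
force: [-1.3, 0.7, 5.8]
opening: 59.1
gripper_force: 44.5
```

```bash
python3 - <<'E'
from h import *
o=observe();print(o['tool_pos'],o['opening'],o['gripper_force'],o['force'],tcp_to_grasp)
E
```

```text
[568.5652435  -17.6762575    4.81045171] 59.12518016043852 44.48966145515442 [-1.28275435  0.70663574  5.77552103] 18.700000000000003
```

Gripped at 59 mm. Drawing the tray back clear of the bowl, then lifting it.

Emit:
{"fn": "send_rows", "kwargs": {
  "rows": [
    [0,-0.006,0,0.002,0,0,0],
    [0,-0.03,0.002,0.003,0,0,0],
    [0,-0.06,0.005,0.003,0,0,0],
    [0,-0.09,0.007,0.003,0,0,0],
    [0,-0.09,0.007,0.01,0,0,0],
    [0,-0.1,0.007,0.04,0,0,0],
    [0,-0.1,0.007,0.09,0,0,0],
    [0,-0.1,0.007,0.14,0,0,0],
    [0,-0.1,0.007,0.16,0,0,0],
    [0,-0.1,0.007,0.16,0,0,0]
  ],
  "grip_force": 50
}}

```text
time_s: 4.35
tool_pos: [518.9, -14.4, 84.7]
ee_rot: [0.041, 0.999, -0.0, 0.001]
force: [0.3, 0.3, -4.9]
opening: 59.3
gripper_force: 55.7
```

```bash
python3 - <<'E'
from h import *
o=observe();print(o['tool_pos'],o['opening'],o['gripper_force'],o['force'],o['moment'])
d=cam('scene');save(d,'s1.png')
cv2.imwrite('pics/s1c.png',cv2.resize(d['pixels'][80:290,180:460][:,:,::-1],None,fx=2.4,fy=2.4))
E
```

```text
[518.8500657  -14.35423385  84.69216197] 59.32863127752059 55.720126032829285 [ 0.33513675  0.2857291  -4.91762401] [ 0.01867473 -0.00337856 -0.02321887]
```

View pics/s1c.png

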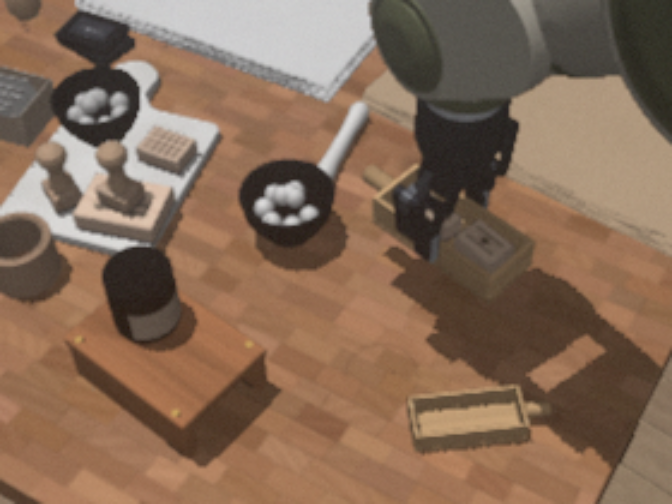

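The tray is level in the grip, with the stamps inside and the bowl undisturbed. Now I carry it while turning it by -176° in four parts.

Emit:
{"fn": "send_rows", "kwargs": {
  "rows": [
    [0,0,0.01,0,0,0,-0.06],
    [0,-0.002,0.03,0,0,0,-0.2],
    [0,-0.003,0.05,0,0,0,-0.36],
    [0,-0.004,0.07,0,0,0,-0.52],
    [0,-0.006,0.09,0,0,0,-0.68],
    [0,-0.008,0.105,0,0,0,-0.84],
    [0,-0.008,0.116,0,0,0,-0.977]
  ]
}}

```text
time_s: 5.1
tool_pos: [513.2, 44.4, 82.1]
ee_rot: [0.414, 0.91, -0.0, -0.001]
force: [-0.6, -0.0, -4.3]
opening: 59.3
gripper_force: 55.7
```

Emit:
{"fn": "send_rows", "kwargs": {
  "rows": [
    [0,-0.001,0.018,0,0,0,-0.15],
    [0,-0.002,0.036,0,0,0,-0.3],
    [0,-0.003,0.054,0,0,0,-0.45],
    [0,-0.005,0.072,0,0,0,-0.6],
    [0,-0.006,0.09,0,0,0,-0.75],
    [0,-0.007,0.108,0,0,0,-0.88],
    [0,-0.008,0.116,0,0,0,-0.977]
  ]
}}

```text
time_s: 5.8
tool_pos: [509.3, 102.5, 82.1]
ee_rot: [0.724, 0.689, -0.001, -0.001]
force: [1.4, -0.1, -4.5]
opening: 59.4
gripper_force: 55.7
```

Emit:
{"fn": "send_rows", "kwargs": {
  "rows": [
    [0,-0.001,0.018,0,0,0,-0.15],
    [0,-0.002,0.036,0,0,0,-0.3],
    [0,-0.003,0.054,0,0,0,-0.45],
    [0,-0.005,0.072,0,0,0,-0.6],
    [0,-0.006,0.09,0,0,0,-0.75],
    [0,-0.007,0.108,0,0,0,-0.88],
    [0,-0.008,0.116,0,0,0,-0.977]
  ]
}}

```text
time_s: 6.5
tool_pos: [505.3, 160.4, 82.0]
ee_rot: [0.93, 0.368, -0.001, -0.0]
force: [-0.5, 0.2, -4.2]
opening: 59.3
gripper_force: 55.7
```

Emit:
{"fn": "send_rows", "kwargs": {
  "rows": [
    [0,-0.001,0.018,0,0,0,-0.15],
    [0,-0.002,0.036,0,0,0,-0.3],
    [0,-0.003,0.054,0,0,0,-0.45],
    [0,-0.005,0.072,0,0,0,-0.6],
    [0,-0.006,0.09,0,0,0,-0.75],
    [0,-0.007,0.105,0,0,0,-0.88],
    [0,-0.008,0.116,0,0,0,-0.977],
    [0,-0.008,0.116,0,0,0,-0.977]
  ]
}}

```text
time_s: 7.3
tool_pos: [501.3, 218.2, 82.2]
ee_rot: [1.0, -0.005, -0.001, 0.0]
force: [0.4, -0.0, -5.0]
opening: 59.2
gripper_force: 55.7
```

```bash
python3 - <<'E'
from h import *
o=observe();print(o)
d=cam('top');np.savez('top1.npz',**d);w=cam('wrist');np.savez('w2.npz',**w)
a=d['pixels'][100:300,220:440];b=w['pixels']
cv2.imwrite('pics/t1.png',np.vstack([cv2.resize(a,(330,300)),cv2.resize(b,(330,206))])[:,:,::-1])
E
```

```text
{'time_s': 7.3, 'joint_positions': array([1.96064768e-01, 5.22138965e-01, 1.60888584e+00, 1.16157905e-04,
       1.01326514e+00, 1.77638465e+00]), 'joint_velocities': array([-0.01526254, -0.00996603,  0.00460648, -0.00485565,  0.00282024,
       -0.09285775]), 'joint_efforts': array([ 5.69392741e-01, -4.89856696e+01, -2.34368277e+01,  6.06655260e-02,
        2.67809979e-02,  9.35044996e-01]), 'tool_pos': array([501.32150588, 218.1680407 ,  82.1577594 ]), 'ee_rot': array([ 9.99987605e-01, -4.79254946e-03, -1.33136323e-03,  2.20774347e-04]), 'force': array([ 0.44384944, -0.04522958, -4.99310564]), 'moment': array([-0.00831647, -0.01836058,  0.02557592]), 'gripper_force': 55.702258944511414, 'opening': 59.24426700345221}
```

View pics/t1.png

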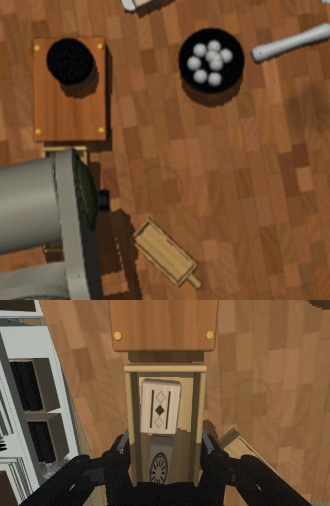

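The wrist view shows the tray straight ahead of the riser's mouth, with its end wall at (165,370), the riser's front edge at (163,350), and the stamps inside. Lowering and letting go.

Emit:
{"fn": "send_rows", "kwargs": {
  "rows": [
    [0,0,0,-0.04,0,0,0],
    [0,0,0,-0.08,0,0,0],
    [0,0,0,-0.12,0,0,0],
    [0,0,0,-0.14,0,0,0],
    [0,0,0,-0.148,0,0,0],
    [0,0,0,-0.152,0,0,0],
    [0,0,0,-0.154,0,0,0],
    [0,0,0,-0.155,0,0,0],
    [0,0,0,-0.155,0,0,0]
  ]
}}

```text
time_s: 8.3
tool_pos: [502.3, 217.9, 6.7]
ee_rot: [1.0, -0.005, 0.0, -0.0]
force: [-0.4, -0.3, -4.4]
opening: 59.3
gripper_force: 55.7
```

Emit:
{"fn": "send_rows", "kwargs": {
  "rows": [
    [0,0,0,-0.002,0,0,0],
    [0,0,0,-0.003,0,0,0],
    [0,0,0,-0.004,0,0,0],
    [0,0,0,-0.004,0,0,0]
  ]
}}

```text
time_s: 8.7
tool_pos: [502.2, 217.9, 4.9]
ee_rot: [1.0, -0.005, 0.0, -0.0]
force: [-3.9, -1.2, 4.9]
opening: 59.1
gripper_force: 56.6
```

Contact: the vertical force went from -4.4 to +4.9 N. Releasing, then rising.

Emit:
{"fn": "send_rows", "kwargs": {
  "rows": [
    [0.6,0,0,0,0,0,0],
    [0.8,0,0,0,0,0,0],
    [1,0,0,0,0,0,0],
    [1,0,0,0,0,0,0],
    [1,0,0,0,0,0,0],
    [1,0,0,0.06,0,0,0],
    [1,0,0,0.14,0,0,0],
    [1,-0.06,0,0.2,0,0,0],
    [1,-0.12,0,0.24,0,0,0],
    [1,-0.18,0,0.24,0,0,0]
  ]
}}

```text
time_s: 9.7
tool_pos: [412.3, 218.1, 126.7]
ee_rot: [1.0, -0.005, 0.002, -0.001]
force: [1.3, -1.1, -0.3]
opening: 85.6
gripper_force: 0.0
```

```bash
python3 - <<'E'
from h import *
o=observe();print(o['tool_pos'],o['ee_rot'],o['opening'],o['force'])
d=cam('wrist');np.savez('w3.npz',**d);save(d,'w3.png')
hsv=cv2.cvtColor(d['pixels'],cv2.COLOR_RGB2HSV);W=world(d);z=W[...,2]
x,y=W[...,0],W[...,1]
m=(z>28)&(z<42)&(x>420)&(x<590)&(abs(y-218)<45)
m=cv2.morphologyEx(m.astype(np.uint8),2,np.ones((3,3)))>0
p=W[m];r=cv2.minAreaRect(p[:,:2].astype(np.float32));print('tray',len(p),r,cv2.boxPoints(r).round(1),p[:,2].mean())
m=(z>12)&(z<40)&(x>385)&(x<426)&(abs(y-218)<35);p=W[m]
print('pull',len(p),p.min(0),p.max(0),np.median(p,0)) if len(p) else 0
m=(z>52)&(z<64)&(x>565)&(abs(y-218)<70);p=W[m]
print('riser',len(p),p.min(0),p.max(0),p[:,2].mean())
t=(abs(z)<8);print('table z',z[t].mean())
E
```

```text
[412.25192738 218.07859198 126.7061822 ] [ 9.99984780e-01 -4.89959128e-03  2.46026445e-03 -6.17101206e-04] 85.55162972644095 [ 1.26406008 -1.12951867 -0.25687308]
tray 3328 ((490.4838562011719, 219.06680297851562), (60.20340347290039, 140.728515625), 89.43475341796875) [[419.8 189.7]
 [560.5 188.3]
 [561.1 248.5]
 [420.4 249.9]] 33.85572346513219
pull 608 [399.84449756 211.15349489  20.59084945] [425.99947542 228.48630413  31.04777752] [413.35198434 219.70126761  28.22723837]Traceback (most recent call last):
  File "<stdin>", line 12, in <module>
    return umr_minimum(a, axis, None, out, keepdims, initial, where)
ValueError: zero-size array to reduction operation minimum which has no identity
```

View pics/w3.png

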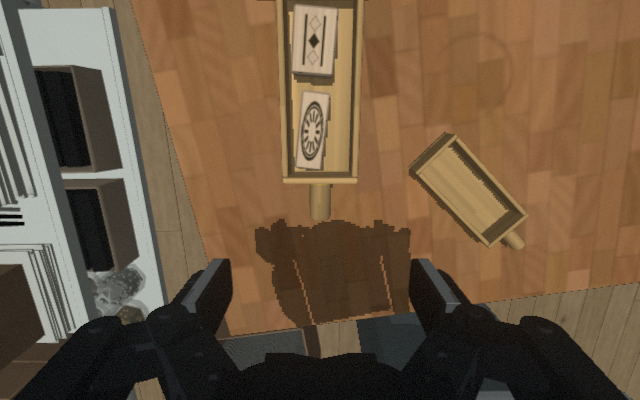

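Released. The tray sits straight, with the pull at (320,200) pointing toward the robot, both stamps inside, and the small tray off to the right. One check against the riser in the top view before pushing.

```bash
python3 - <<'E'
from h import *
w=dict(np.load('w3.npz'));print('wall',ray(w,[320,182],34),'tip',ray(w,[320,221],20),ray(w,[[282,181],[357,181]],34))
d=cam('top');np.savez('top2.npz',**d)
hsv=cv2.cvtColor(d['pixels'],cv2.COLOR_RGB2HSV)
W=world(d);q=W[120:190,235:300].reshape(-1,3);q=q[(q[:,2]>53)&(q[:,2]<62)];r=cv2.minAreaRect(q[:,:2].astype(np.float32));print('riser',r)
m=cv2.inRange(hsv,(15,60,60),(30,158,255));m[:190]=0;m[:,:230]=0;m[:,305:]=0
n,l,st,c=cv2.connectedComponentsWithStats(m);k=1+st[1:,4].argmax();print(st[k])
x0,y0,ww,hh,_=st[k];print(ray(d,[[x0,y0],[x0+ww,y0],[x0,y0+hh]],34))
cv2.imwrite('pics/t2.png',cv2.resize(d['pixels'][100:290,220:440][:,:,::-1],None,fx=2.5,fy=2.5))
E
```

```text
wall [[434.59705817 219.47435206  34.        ]] tip [[396.48418789 219.89672424  20.        ]] [[435.69435401 249.63942972  34.        ]
 [435.13147313 190.10155038  34.        ]]
riser ((660.853515625, 216.7153778076172), (103.468017578125, 140.37432861328125), 89.34246063232422)
[ 255  199   29   66 1383]
[[571.54538064 245.20284513  34.        ]
 [570.2006423  181.87981071  34.        ]
 [428.57952345 246.95018013  34.        ]]
```

View pics/t2.png

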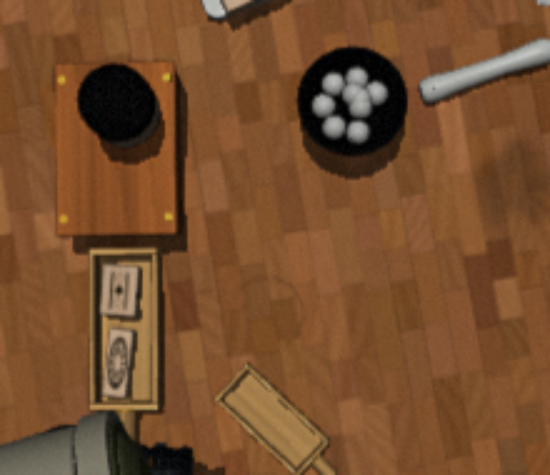

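The tray is at x≈431-572 and y≈218, just short of the riser's mouth and parallel to it. The riser's axis is at y≈217. Lowering onto the pull and gripping.

Emit:
{"fn": "send_rows", "kwargs": {
  "rows": [
    [1,0,0.001,-0.08,0,0,0],
    [1,0,0.001,-0.16,0,0,0],
    [1,0,0.001,-0.21,0,0,0],
    [1,0,0.001,-0.23,0,0,0],
    [1,0,0.001,-0.238,0,0,0],
    [1,0,0.001,-0.242,0,0,0],
    [1,0,0.001,-0.242,0,0,0],
    [0,0,0.001,-0.242,0,0,0],
    [-0.3,0,0.001,-0.242,0,0,0],
    [-0.4,0,0.001,-0.242,0,0,0]
  ],
  "grip_force": 30
}}

```text
time_s: 10.8
tool_pos: [412.3, 218.4, 3.7]
ee_rot: [1.0, -0.005, 0.0, -0.0]
force: [0.9, 0.2, -0.1]
opening: 43.9
gripper_force: 0.0
```

Emit:
{"fn": "send_rows", "kwargs": {
  "rows": [
    [-0.5,0,0,0,0,0,0],
    [-0.6,0,0,0,0,0,0],
    [-0.8,0,0,0,0,0,0],
    [-0.8,0,0,0,0,0,0],
    [-0.8,0,0,0,0,0,0]
  ]
}}

```text
time_s: 11.3
tool_pos: [412.2, 218.3, 3.5]
ee_rot: [1.0, -0.005, 0.0, -0.0]
force: [-1.5, -0.8, 5.3]
opening: 16.9
gripper_force: 29.2
```

Pull gripped. Sliding in, first to roughly 100 mm, watching the force.

Emit:
{"fn": "send_rows", "kwargs": {
  "rows": [
    [-0.8,0.006,0,0.001,0,0,0],
    [-0.8,0.02,0,0.001,0,0,0],
    [-0.8,0.04,0,0.001,0,0,0],
    [-0.8,0.06,0,0.001,0,0,0],
    [-0.8,0.08,-0.001,0.001,0,0,0],
    [-0.8,0.1,-0.001,0.001,0,0,0],
    [-0.8,0.1,-0.001,0.001,0,0,0]
  ]
}}

```text
time_s: 12.0
tool_pos: [463.9, 217.7, 3.8]
ee_rot: [1.0, -0.005, 0.001, -0.0]
force: [1.8, 0.5, -2.2]
opening: 16.9
gripper_force: 29.3
```

Emit:
{"fn": "send_rows", "kwargs": {
  "rows": [
    [-0.8,0.02,0,0,0,0,0],
    [-0.8,0.04,0,0,0,0,0],
    [-0.8,0.06,0,0,0,0,0],
    [-0.8,0.08,-0.001,0,0,0,0],
    [-0.8,0.1,-0.001,0,0,0,0],
    [-0.8,0.1,-0.001,0,0,0,0]
  ]
}}

```text
time_s: 12.6
tool_pos: [513.8, 217.2, 3.9]
ee_rot: [1.0, -0.005, 0.001, -0.0]
force: [1.0, -0.1, -2.4]
opening: 17.2
gripper_force: 29.3
```

```bash
python3 - <<'E'
from h import *
o=observe();print(o['tool_pos'],o['opening'],o['force'],o['moment'])
w=cam('wrist')['pixels'];s=cam('scene')['pixels']
cv2.imwrite('pics/p1.png',np.vstack([w,cv2.resize(s[150:290,180:404],(640,400))])[::1,:,::-1][:, :][:800]) 
i=cv2.imread('pics/p1.png');cv2.imwrite('pics/p1.png',cv2.resize(i,None,fx=.75,fy=.75))
E
```

```text
[513.77074879 217.20846805   3.90940594] 17.17268434330617 [ 1.03268948 -0.10286125 -2.44783863] [-0.01156679 -0.15655806 -0.05536423]
```

View pics/p1.png

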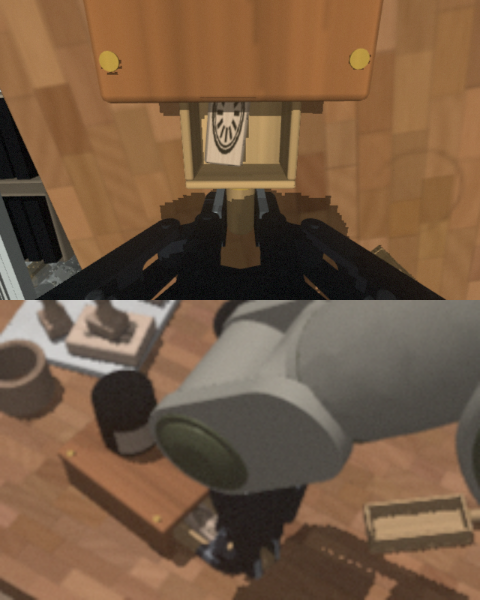

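The wrist view shows the tray centred in the mouth with even gaps, its end wall at (240,185) and the board edge at (238,100). The jar has not moved. Continuing toward the stop slowly.

Emit:
{"fn": "send_rows", "kwargs": {
  "rows": [
    [-0.8,0.015,0,-0.001,0,0,0],
    [-0.8,0.03,0,-0.001,0,0,0],
    [-0.8,0.045,0,-0.001,0,0,0],
    [-0.8,0.06,0,-0.001,0,0,0],
    [-0.8,0.075,0,-0.001,0,0,0],
    [-0.8,0.085,0,-0.001,0,0,0],
    [-0.8,0.09,0,-0.001,0,0,0],
    [-0.8,0.09,0,-0.001,0,0,0]
  ]
}}

```text
time_s: 13.5
tool_pos: [557.9, 217.3, 3.5]
ee_rot: [1.0, -0.005, 0.001, -0.0]
force: [-1.2, -0.1, 4.2]
opening: 17.0
gripper_force: 29.9
```

Emit:
{"fn": "send_rows", "kwargs": {
  "rows": [
    [-0.8,0.002,0,0,0,0,0],
    [-0.8,0.004,0,0,0,0,0],
    [-0.8,0.006,0,0,0,0,0],
    [-0.8,0.006,0,0,0,0,0]
  ]
}}

```text
time_s: 13.9
tool_pos: [560.2, 217.4, 3.5]
ee_rot: [1.0, -0.005, -0.0, -0.0]
force: [-3.9, -0.2, 5.9]
opening: 16.9
gripper_force: 30.1
```

```bash
python3 - <<'E'
from h import *
o=observe();print(o['tool_pos'],o['opening'],o['force'],o['moment'])
d=cam('wrist');np.savez('w4.npz',**d);save(d,'w4.png')
E
```

```text
[560.2347763  217.38471773   3.50042056] 16.92916273369748 [-3.94904636 -0.21278914  5.94595119] [-0.0232491   0.65841365  0.014909  ]
```

View pics/w4.png

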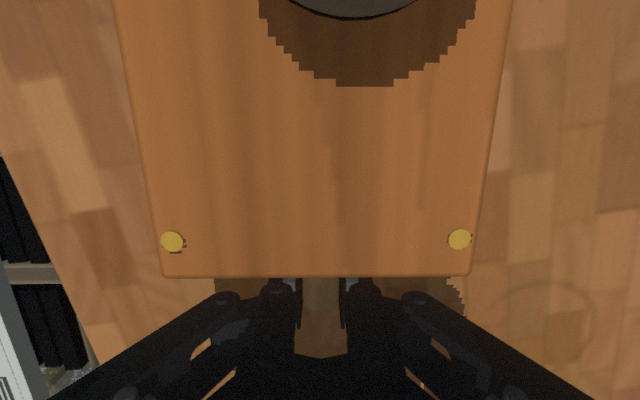

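The end wall is now hidden under the board's edge (row 275) and only the pull shows. I creep on until the stop is felt.

Emit:
{"fn": "send_rows", "kwargs": {
  "rows": [
    [-0.8,0.002,0,0.0005,0,0,0],
    [-0.8,0.004,0,0.0005,0,0,0],
    [-0.8,0.004,0,0.0005,0,0,0]
  ]
}}

```text
time_s: 14.25
tool_pos: [562.3, 217.3, 3.5]
ee_rot: [1.0, -0.005, 0.0, -0.0]
force: [-2.6, -0.4, 3.4]
opening: 16.7
gripper_force: 29.9
```

Emit:
{"fn": "send_rows", "kwargs": {
  "rows": [
    [-0.8,0.002,0,0,0,0,0],
    [-0.8,0.004,0,0,0,0,0],
    [-0.8,0.004,0,0,0,0,0]
  ]
}}

```text
time_s: 14.55
tool_pos: [564.3, 217.3, 3.5]
ee_rot: [1.0, -0.005, 0.0, -0.0]
force: [-2.6, 0.3, 2.7]
opening: 16.7
gripper_force: 29.9
```

Emit:
{"fn": "send_rows", "kwargs": {
  "rows": [
    [-0.8,0.002,0,0,0,0,0],
    [-0.8,0.003,0,0,0,0,0],
    [-0.8,0.003,0,0,0,0,0]
  ]
}}

```text
time_s: 14.85
tool_pos: [565.7, 217.3, 3.5]
ee_rot: [1.0, -0.005, 0.0, -0.0]
force: [-4.0, -0.5, 3.3]
opening: 16.8
gripper_force: 29.9
```

Emit:
{"fn": "send_rows", "kwargs": {
  "rows": [
    [-0.8,0.001,0,0,0,0,0],
    [-0.8,0.002,0,0,0,0,0],
    [-0.8,0.003,0,0,0,0,0],
    [-0.8,0.003,0,0,0,0,0]
  ]
}}

```text
time_s: 15.25
tool_pos: [565.7, 217.3, 3.5]
ee_rot: [1.0, -0.005, -0.002, 0.0]
force: [-11.5, -1.4, 9.1]
opening: 16.9
gripper_force: 30.4
```

The stop is felt (-11.5 N with no further motion), so the tray is home. Relaxing the push, opening, backing straight out and rising.

Emit:
{"fn": "send_rows", "kwargs": {
  "rows": [
    [-0.8,-0.003,0,0,0,0,0],
    [-0.3,-0.003,0,0,0,0,0],
    [0.1,-0.003,0,0,0,0,0],
    [0.3,-0.003,0,0,0,0,0],
    [0.3,-0.003,0,0,0,0,0],
    [0.3,-0.03,0,0.005,0,0,0],
    [0.3,-0.08,0,0.01,0,0,0],
    [0.3,-0.14,0,0.03,0,0,0],
    [0.3,-0.2,0,0.1,0,0,0],
    [0.3,-0.26,0,0.18,0,0,0]
  ]
}}

```text
time_s: 16.25
tool_pos: [435.3, 217.0, 93.7]
ee_rot: [1.0, -0.005, -0.001, 0.0]
force: [1.5, -0.9, 1.1]
opening: 55.5
gripper_force: 0.0
```

Emit:
{"fn": "send_rows", "kwargs": {
  "rows": [
    [0.3,-0.1,0.1,0.1,0,0,0],
    [0.3,-0.2,0.2,0.2,0,0,0],
    [0.3,-0.3,0.3,0.25,0,0,0],
    [0.3,-0.3,0.4,0.25,0,0,0],
    [0.3,-0.3,0.4,0.25,0,0,0],
    [0.3,-0.3,0.4,0.25,0,0,0],
    [0.3,-0.3,0.4,0.25,0,0,0]
  ]
}}

```text
time_s: 16.95
tool_pos: [285.6, 420.2, 220.0]
ee_rot: [1.0, -0.003, 0.001, -0.001]
force: [-0.0, -0.2, -0.3]
opening: 55.6
gripper_force: 0.0
```

```bash
python3 - <<'E'
from h import *
o=observe();print(o['time_s'],o['tool_pos'],o['opening'],o['force'])
d=cam('top');s=cam('scene');W=world(d);z=W[...,2]
def blob(m,u0,u1,v0,v1,name):
    p=W[v0:v1,u0:u1][m[v0:v1,u0:u1]];r=cv2.minAreaRect(p[:,:2].astype(np.float32));print(name,r,p.mean(0).round(1))
blob((z>50)&(z<66),235,300,115,205,'riser');blob((z>100)&(z<140),235,300,110,205,'jar');blob(z>20,335,386,112,165,'bowl');blob(z>8,387,445,110,145,'stick')
p=W[185:215,235:300].reshape(-1,3);p=p[(p[:,2]>10)&(p[:,2]<32)&(p[:,0]<578)];print('pull',len(p),p.min(0),p.max(0))
cv2.imwrite('pics/f.png',np.vstack([cv2.resize(d['pixels'][100:240,220:444],(480,300)),cv2.resize(s['pixels'][150:290,180:404],(480,300))])[:,:,::-1])
E
```

```text
16.95 [285.6038364  420.16783491 220.01676728] 55.58471638019579 [-0.01473707 -0.20043453 -0.32839964]
riser ((655.9703369140625, 217.02597045898438), (104.01760864257812, 150.90614318847656), 89.36222839355469) [641.9 217.9  56.3]
jar ((684.540771484375, 206.59710693359375), (58.11244583129883, 58.187442779541016), 61.75074005126953) [683.2 205.7 120.8]
bowl ((691.0584716796875, 13.694705963134766), (91.8705825805664, 93.29259490966797), 88.77430725097656) [694.9  13.4  42.2]
stick ((724.27587890625, -113.33900451660156), (38.477691650390625, 132.47659301757812), 7.900542736053467) [ 723.3 -110.3   17. ]
pull 100 [551.44288977 207.47992898  18.1367891 ] [577.95124261 223.40461955  31.90610429]
```

View pics/f.png

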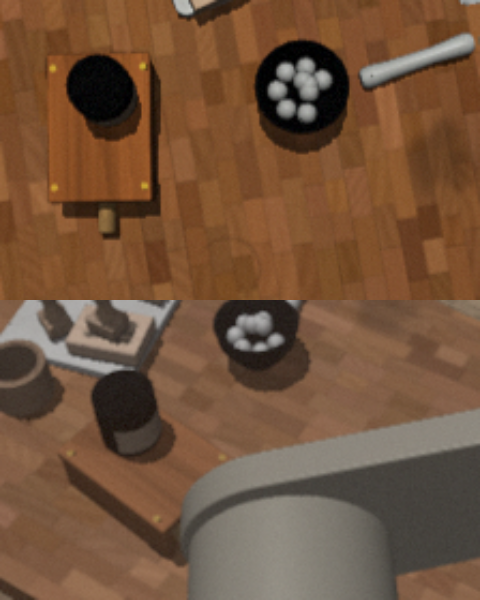

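The tray is home with only the pull showing at (108,220) in the upper half. The jar, bowl, pestle and riser are all within 1 mm of where they started. Handing in.

```bash
python3 -c "from plant import close_job; print(close_job())"
```

```text
the job is handed in; nothing more can be done
None
```

The tray was set down flat in front of the riser with its pull pointing out, released, then taken by the pull and slid in until it met the back stop. The job was handed in at about 17 s with no verdict returned; the jar, bowl and pestle hadn't moved, and both stamps were in the tray when last visible, before it went fully under the board.

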